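# Pin the stock tote shut

### The arm

A 6-joint arm with a two-finger parallel gripper is mounted at the origin on the work surface. World frame = base frame: x ahead of the robot, y to its left, z up, the work surface at z = 0. Lengths are in mm, angles in degrees, forces in N, time in s.
With the tool pointing down it reaches from about 350 to 850 mm from the base axis. Payload 8.1 kg.
Tool frame: the origin (TCP) lies midway between the tips of the shut fingers; the grasp point (between the pads) lies 19 mm behind it; x points along the fingers, y is the direction in which the jaws open and shut, and the axes are right-handed (so a half turn about x gives the same grasp; the last joint's range is limited). The gripper opens to 85 mm and grips with 20 to 120 N. Pads are 22 mm wide; open, the fingers measure 114 mm over their backs; the gripper's body (76 mm by 85 mm) begins 54 mm behind the grasp point. The pads swing forward as they close: fully open they stand 13 mm farther back than shut.
Start: joints at [63.862, 7.471, 85.268, -0, 87.261, -4.893], TCP at [217.396, 559.236, 231.292] pointing down, gripper open.
Joint ranges: [-169.43, 169.43], [-51.17, 129.36], [1.28, 143.12], [-76.62, 256.62], [0, 156.53], [-152.29, 152.29]. Speed limits (degrees/s): [136.94, 136.94, 159.86, 180, 180, 180].

### API

Orientations are given as [roll, pitch, yaw] about the fixed x, y, z axes, in that order (R = Rz(yaw) Ry(pitch) Rx(roll)).
In Python, from bench import sense, snapshot, hand_in gives the robot as it stands.
- The arm moves only by the tool drive_tool, never from a script. Its argument "deltas" is a list of rows, each a list of 7 numbers: the closure in counts, from 0 (fully open) to 255 (shut), then the shift along the tool's x, y, z in m, then the turn, a rotation vector about the tool's x, y, z in rad. A call has exactly 10 rows; each row is the pose to reach, as a shift and turn from the pose commanded when the call began, along the tool's axes at that moment; what a row does not reach only later rows make up. A row lasts 1/12 s, in which the tool goes at most 41.7 mm and 7.16 degrees, less where a joint would pass 70% of its speed; a pose out of reach is approached as far as the arm can. A call with a gripper value outside its range is refused whole. The fingers move at their own pace and stop on an object; "squeeze" is the grip in N (left out, the last holds). Time passes only in rows, so rows that repeat a pose let the fingers close, or fill a call up. It gives the time, the measured TCP pose, the force and the opening at its end, in the units of the state.
- sense(): the state, without advancing time (a new reading comes with each control period).
- snapshot(name): name is "scene" or "top" or "wrist"; returns a dict with "frame" (384x512x3 uint8, blue, green, red), "fx", "fy", "cx", "cy" (pixels), "rvec" (rotation vector, rad) and "tvec" (3), from world to camera coordinates, as OpenCV has them. Camera axes: x right, y down, z forward; pixel columns grow to the right and rows downward; lengths in mm; the calibration is good to about 2 mm. The wrist camera is an equidistant fisheye: a pixel r from the principal point sees the ray r / f radians off the axis. A picture is of the moment at which its call begins. There is no depth.
- hand_in(): hands the job in, once; it reports no verdict.
The state is a dict: "time": time; "joint_pos": joint angles; "qd": joint speeds; "joint_efforts": joint torques, N m; "tool_pos": TCP position; "tcp_rot": TCP orientation; "ft_force": force on the tool from outside, world axes, zero at the start; "wrist_torque": the same for the moment, N m; "finger_gap": finger opening in mm.
Only numpy, scipy, OpenCV 4.12 (cv2) and the standard library are available. Lean on these libraries where they do the work, as an engineer would, in place of code of your own. Each camera call takes 0.05 s, during which the arm holds its last target.

### The job

Lock the blue tote: take the pin with the red grip out of the wooden stand and put it straight down through the hole in the steel flange at the front of the blue tote's lid, fully home so that its collar rests flat on the flange, then let go. Leave the yellow pin standing in the stand.

Things in the scene. Friction and masses are not known exactly. Their poses are not given: they have to be found in the camera images.
- red_pin_grip (a point): Loose upright pin, 0.14 kg. Top: red grip, upright cylinder 26 mm diameter, 46 tall. Below it a steel collar disc 42 mm diameter, 6 thick, then a steel shank 14 mm diameter, 62 long, tapered end. Point: centre of the red grip, 29 mm above the collar's underside, 91 above the shank's end; z up along the pin. It starts hanging in a hole of the stand, collar on its top; lift over 62 mm to free it.
- yellow_pin_grip (a point): Bystander: an identical pin but with a yellow grip, same point. It hangs in the other hole of the same stand, 96 mm from the red pin along the stand's long side; either pin may be in either hole. The stand is a fixed plywood block 70 x 170 mm, 76 tall, turned up to 0.3 rad, long side roughly along y; holes 22 mm.
- blue_tote_eye (a point): Hole in the steel flange (66 mm wide, 6 thick) that sticks out 70 mm towards the robot from the lid of the fixed blue tote (260 x 200 mm, 128 tall). Point: centre of the vertical 29 mm round hole, at the flange's top face, 124 mm above the table; x points to the tote, z up. A blue flange 24 mm lower has an aligned 35 mm hole; below that it is free down to the table.
- grey_tote_eye (a point): Bystander: the same hole on an identical but grey fixed tote. The totes stand side by side, left and right, and may be swapped. Farther out, 0.4 to 0.5 m from the middle line, lie a loose carton (70 mm tall, right) and a tape roll (48 mm tall, left), not needed.
Not all that is in view belongs to the job. Leave any orange or purple look-alike of the part that bears red_pin_grip alone.

How it is judged (in metres and radians):
At the end, for the whole second after the job is handed in: The red pin hangs at rest in the blue tote's flange hole: its axis within 13 mm of the hole's centre, its grip's centre 22 to 34 mm above the flange's top (collar on the flange), upright within 10 degrees (horizontal distance between red_pin_grip and blue_tote_eye below 0.013 m and z of red_pin_grip in the frame of blue_tote_eye between 0.022 and 0.034 m and angle between red_pin_grip's own z axis and vertical below 0.17 rad and linear speed of red_pin below 0.03 m/s); the robot touches nothing.
It fails at once if the yellow pin is moved more than 30 mm from where it stood (distance of yellow_pin_grip from where it was at the start of the episode above 0.03 m).
It also fails if it takes over 38 s, if anything falls off the work surface, if the arm or the gripper's body presses on something with over 40 N, if the wrist force passes 120 N, or if a joint passes its speed limit or range.

## Working session

There is one attempt and no reset: what is moved stays moved. The work goes in short steps, Python scripts to look and compute and a tool call to move; the robot and the scene stay as the last step left them, time stands still between calls to the robot, and variables do not carry over. Pictures are saved under pics/ and viewed, and the job is handed in when it is done.

Besides the shell and the picture viewer there is one more tool, called after "Request:" as name(argument=value, ...), one argument or row to a line, values as JSON. drive_tool: Moves the arm, as the interface text tells. Its arguments: {"type":"object","properties":{"deltas":{"type":"array","items":{"type":"array","items":{"type":"number"}}},"squeeze":{"type":"number"}},"required":["deltas"]}

```bash
ls; mkdir -p pics; python3 - <<'E'
from bench import sense,snapshot
import cv2,pickle
s=sense();print(s)
for n in("scene","top"):
    d=snapshot(n);pickle.dump(d,open(n+"0.pkl","wb"));cv2.imwrite(f"pics/{n}0.png",cv2.resize(d["frame"],(800,600),interpolation=cv2.INTER_CUBIC));print({k:v for k,v in d.items() if k!="frame"})
E
```

```text
pics
{'time': 0.0, 'joint_pos': array([ 6.38615207e+01,  7.51523902e+00,  8.53293939e+01, -6.03208874e-04,
        8.72624646e+01, -4.89349704e+00]), 'qd': array([ 0.06891471,  0.02023035,  0.03078924,  0.00253011,  0.0902072 ,
       -0.04233415]), 'joint_efforts': array([ 4.27404419e-03, -5.69403577e+01, -5.00546265e+01, -1.64990104e-05,
        1.47942145e-02, -3.68564315e-05]), 'tool_pos': array([217.1550052 , 558.7277559 , 230.24197988]), 'tcp_rot': array([ -94.57118912,   89.89290075, -115.81614202]), 'ft_force': array([ 0.57152146, -0.58065654, -0.89984031]), 'wrist_torque': array([ 0.0067773 , -0.00823274, -0.03942116]), 'finger_gap': 85.24222039871296}
{'fx': 441.76974321495186, 'fy': 441.76974321495186, 'cx': 252.41982486167694, 'cy': 191.6292792064576, 'rvec': array([ 2.23977197,  1.08769044, -0.41610425]), 'tvec': array([-280.43187483, -214.51933699, 1306.46946771])}
{'fx': 349.91078743404626, 'fy': 349.91078743404626, 'cx': 249.22970891980944, 'cy': 193.88884950809717, 'rvec': array([ 2.07910519, -2.14098208,  0.18785854]), 'tvec': array([ -1.04948345, 491.77779449, 839.85296025])}
```

View pics/scene0.png

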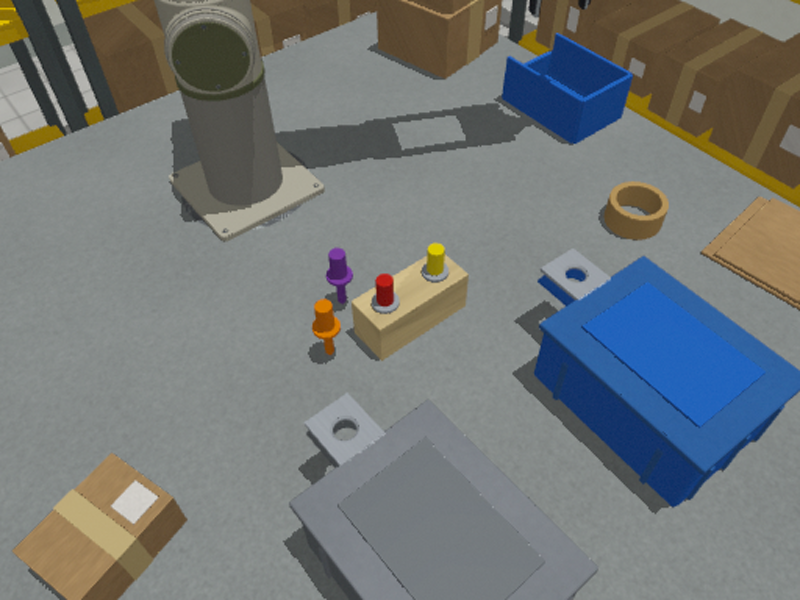

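View pics/top0.png

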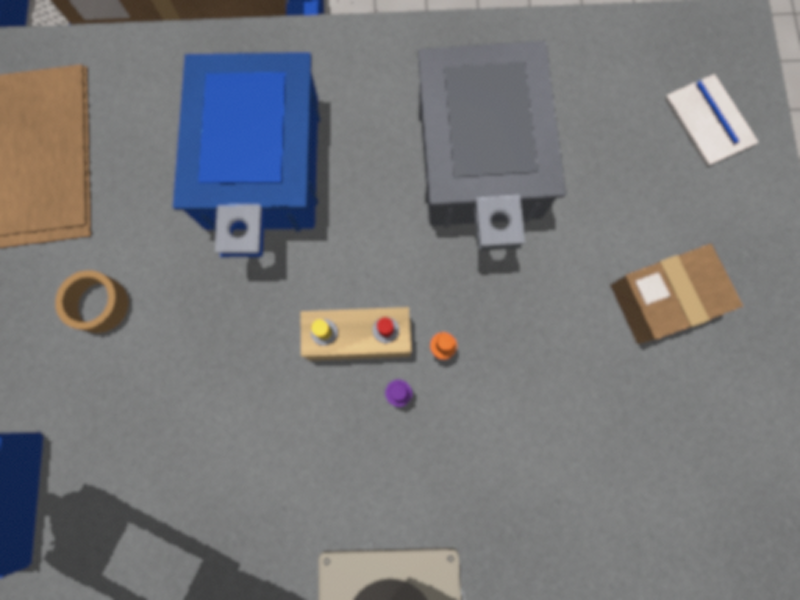

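The red-grip pin is at scene (384,292) and top (385,327), standing in the wooden stand. The yellow one is at top (320,329). The orange (443,345) and purple (398,393) look-alikes stand on the table, so I leave them alone. The blue tote's eye is at top (238,228) and scene (576,273), and the grey tote's eye is at top (500,220). Next I'll enlarge crops to confirm.

```bash
python3 - <<'E'
import cv2,pickle,numpy as np
a=pickle.load(open("scene0.pkl","rb"))["frame"];b=pickle.load(open("top0.pkl","rb"))["frame"]
# crops 64x48 at x6 -> 384x288
def c(f,x,y): return cv2.resize(f[y:y+48,x:x+64],None,fx=6,fy=6,interpolation=cv2.INTER_NEAREST)
o=[c(a,215,155),c(a,335,155),c(b,215,190),c(b,120,120)]
cv2.imwrite("pics/crops.png",np.vstack([np.hstack(o[:2]),np.hstack(o[2:])]))
E
```

```text
(no output)
```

View pics/crops.png

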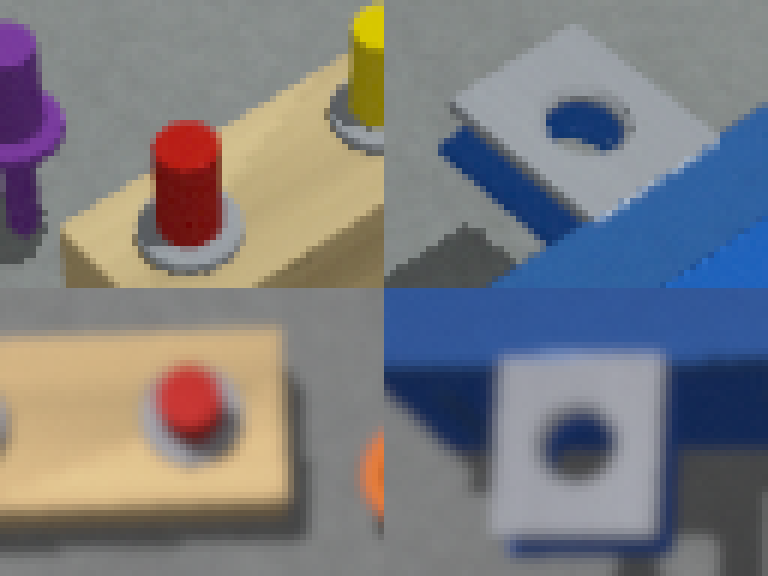

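The crops confirm the pick: the red grip with a steel collar in the stand (scene crop top (187,137)), and the hole in the steel flange with the blue flange below it. Now to triangulate.

```bash
cat > h.py <<'E'
import cv2,pickle,numpy as np
def ray(d,u,v,fish=False):
    R=cv2.Rodrigues(np.array(d["rvec"]))[0];C=-R.T@np.array(d["tvec"])
    x,y=(u-d["cx"])/d["fx"],(v-d["cy"])/d["fy"]
    if fish:
        th=np.hypot(x,y);k=np.sin(th)/th if th>1e-9 else 1;r=np.array([x*k,y*k,np.cos(th)])
    else: r=np.array([x,y,1.])
    r=R.T@r;return C,r/np.linalg.norm(r)
def atz(d,u,v,z,fish=False):
    C,r=ray(d,u,v,fish);return C+r*(z-C[2])/r[2]
def tri(*cr):
    A=sum(np.eye(3)-np.outer(r,r) for C,r in cr);b=sum((np.eye(3)-np.outer(r,r))@C for C,r in cr)
    return np.linalg.solve(A,b)
E
python3 - <<'E'
from h import *
np.set_printoptions(precision=1,suppress=True)
a=pickle.load(open("scene0.pkl","rb"));b=pickle.load(open("top0.pkl","rb"))
def p(x,y,x0,y0): return x0+x/6-.5,y0+y/6-.5
for n,z,s,t in [("redtop",128,p(187,137,215,155),p(191,110,215,190)),("redcollar",82,p(189,232,215,155),p(192,128,215,190)),
  ("eye",124,p(205,124,335,155),p(196,157,120,120))]:
    print(n,atz(a,*s,z),atz(b,*t,z),tri(ray(a,*s),ray(b,*t)))
# yellow, via 800 view
for n,z,s,t in [("yel",128,(436,248),(320,328)),("grey",124,(345,428),(500,219)),("orange",0,(323,305),(445,340))]:
    s=np.array(s)*.64-.2;t=np.array(t)*.64-.2
    print(n,atz(a,*s,z),atz(b,*t,z),tri(ray(a,*s),ray(b,*t)))
# stand corners top (z76), flange corners
for q in [(-1,337-288),(281,327-288),(291,498-288)]: print("stand",atz(b,*p(*q,215,190),76))
for q in [(497-384,352-288),(664-384,350-288),(657-384,536-288),(490-384,530-288)]: print("fl",atz(b,*p(*q,120,120),124))
E
```

```text
redtop [440.1  -3.2 128. ] [443.4  -9.2 128. ] [443.4  -7.8 133.6]
redcollar [445.7  -8.1  82. ] [443.3  -8.3  82. ] [443.9  -7.7  79.8]
eye [603.4 216.8 124. ] [601.6 212.7 124. ] [602.8 214.6 123.9]
yel [441.6  91.5 128. ] [441.9  86.5 128. ] [442.6  88.  130.3]
grey [ 601.1 -185.3  124. ] [ 602.  -188.1  124. ] [ 601.7 -186.8  126.1]
orange [332.5 -50.1   0. ] [ 435.  -106.3    0. ] [420.2 -96.1 117.7]
stand [479.3  70.1  76. ]
stand [479.8 -45.4  76. ]
stand [409.7 -47.1  76. ]
fl [642.1 247.5 124. ]
fl [640.6 179.8 124. ]
fl [562.7 181.1 124. ]
fl [567.4 247.7 124. ]
```

```bash
cat >> h.py <<'E'
from scipy.spatial.transform import Rotation as Ro
def plan(target_grasp,yaxis=None,back=19):
    """delta (m, rotvec) in tool frame to bring the grasp point to target, tool down, jaw axis yaxis"""
    from bench import sense
    s=sense();R=Ro.from_euler("xyz",s["tcp_rot"],degrees=True).as_matrix()
    T=np.array(target_grasp,float)-np.array([0,0,back])
    d=R.T@(T-s["tool_pos"])/1000
    print("t",round(s["time"],2),"tcp",s["tool_pos"].round(1),"R",R.round(3).tolist(),"gap",round(s["finger_gap"],1),"F",s["ft_force"].round(1))
    print("shift",d.round(4))
    if yaxis is not None:
        x=np.array([0,0,-1.]);y=np.array(yaxis,float);y/=np.linalg.norm(y)
        if y@R[:,1]<0:y=-y
        Rt=np.c_[x,y,np.cross(x,y)];print("turn",Ro.from_matrix(R.T@Rt).as_rotvec().round(4))
E
python3 - <<'E'
from h import *
b=pickle.load(open("top0.pkl","rb"))
print("purple",atz(b,397*.64,393*.64,118))
plan([443.5,-8.3,230],[0,1,0]);plan([443.5,-8.3,230],[1,0,0])
E
```

```text
purple [344.59009315 -23.90104449 118.        ]
t 0.1 tcp [217.2 558.8 230.4] R [[-0.001, 0.362, 0.932], [-0.001, 0.932, -0.362], [-1.0, -0.002, -0.0]] gap 85.1 F [-0.4 -1.   0.1]
shift [ 0.02   -0.4465  0.4164]
turn [-0.3708 -0.0004  0.0016]
t 0.1 tcp [217.2 558.8 230.4] R [[-0.001, 0.362, 0.932], [-0.001, 0.932, -0.362], [-1.0, -0.002, -0.0]] gap 85.1 F [-0.4 -1.   0.1]
shift [ 0.02   -0.4465  0.4164]
turn [1.2e+00 9.0e-04 1.5e-03]
```

Request:
drive_tool(
  deltas=[
    [60,0.0,-0.02,0.018,0,0,0],
    [105,0.0,-0.05,0.046,-0.04,0,0],
    [105,0.0,-0.08,0.074,-0.08,0,0],
    [105,0.0,-0.11,0.102,-0.12,0,0],
    [105,0.0,-0.14,0.13,-0.16,0,0],
    [105,0.0,-0.17,0.158,-0.2,0,0],
    [105,0.0,-0.2,0.186,-0.24,0,0],
    [105,0.0,-0.225,0.21,-0.28,0,0],
    [105,0.0,-0.25,0.233,-0.33,0,0],
    [105,0.0,-0.27,0.252,-0.371,0,0],
  ],
  squeeze=40,
)

```text
time: 0.93
tool_pos: [354.7, 214.0, 231.0]
tcp_rot: [-99.1, 90.0, -98.9]
ft_force: [1.1, 0.4, 0.1]
finger_gap: 50.3
```

```bash
python3 -c "
from h import *
plan([443.5,-8.3,230],[0,1,0])"
```

```text
t 0.93 tcp [354.7 214.  231. ] R [[-0.0, -0.002, 1.0], [-0.001, 1.0, 0.002], [-1.0, -0.001, -0.0]] gap 50.3 F [1.1 0.4 0.1]
shift [ 0.0201 -0.2225  0.0884]
turn [ 0.002  -0.0001  0.0005]
```

Request:
drive_tool(
  deltas=[
    [105,0.0,-0.025,0.01,0,0,0],
    [105,0.0,-0.055,0.022,0,0,0],
    [105,0.0,-0.085,0.034,0,0,0],
    [105,0.0,-0.115,0.046,0,0,0],
    [105,0.0,-0.145,0.058,0,0,0],
    [105,0.0,-0.175,0.069,0,0,0],
    [105,0.0,-0.2,0.079,0,0,0],
    [105,0.0,-0.215,0.086,0,0,0],
    [105,0.0,-0.222,0.088,0,0,0],
    [105,0.0,-0.222,0.088,0,0,0],
  ],
)

```text
time: 1.77
tool_pos: [442.4, -6.8, 230.9]
tcp_rot: [-179.8, 89.9, -179.9]
ft_force: [-0.7, -0.6, -0.0]
finger_gap: 50.1
```

```bash
python3 - <<'E'
from h import *
from bench import snapshot
plan([443.5,-8.3,130],[0,1,0])
for n in("wrist","scene","top"):
    d=snapshot(n);pickle.dump(d,open(n+"1.pkl","wb"));cv2.imwrite(f"pics/{n}1.png",cv2.resize(d["frame"],(800,600),interpolation=cv2.INTER_CUBIC))
E
```

```text
t 1.77 tcp [442.4  -6.8 230.9] R [[-0.001, 0.002, 1.0], [-0.0, 1.0, -0.002], [-1.0, -0.0, -0.001]] gap 50.1 F [-0.7 -0.6 -0. ]
shift [ 0.1199 -0.0015  0.0012]
turn [-0.002 -0.001  0.   ]
```

View pics/wrist1.png

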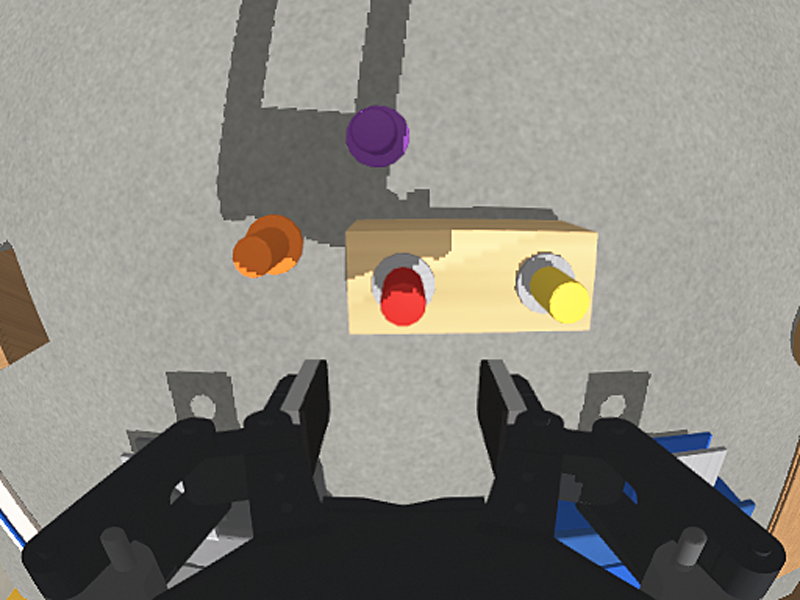

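View pics/scene1.png

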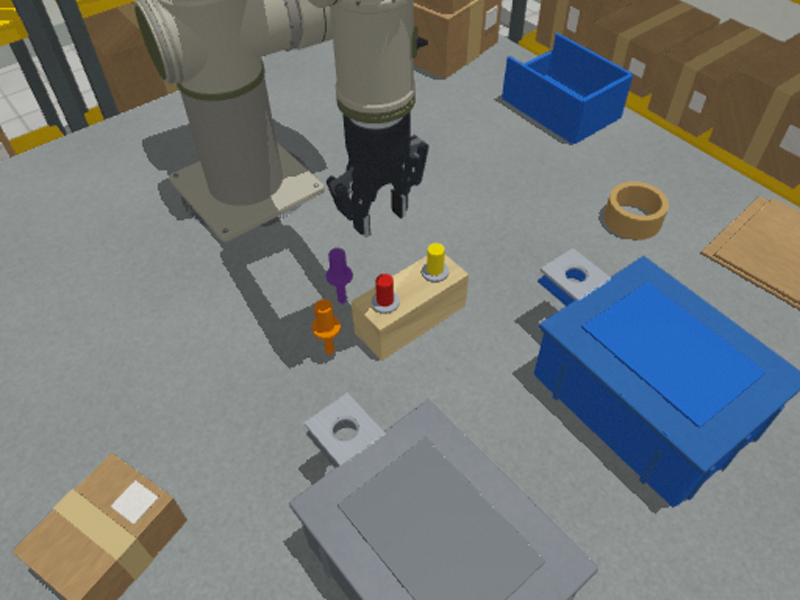

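The wrist view shows the red grip (403,305) centred between the fingers (about x=403). Yellow is at (568,303), clear of them. Descending.

```bash
python3 - <<'E'
from h import *
d=pickle.load(open("wrist1.pkl","rb"));print(atz(d,403*.64-.2,306*.64-.2,128,True),atz(d,568*.64-.2,302*.64-.2,128,True))
E
```

```text
[446.69903412  -5.64466154 128.        ] [444.70329148  89.47401205 128.        ]
```

Request:
drive_tool(
  deltas=[
    [105,0.01,-0.001,0.001,0,0,0],
    [105,0.03,-0.001,0.001,0,0,0],
    [105,0.05,-0.001,0.001,0,0,0],
    [105,0.07,-0.001,0.001,0,0,0],
    [105,0.085,-0.001,0.001,0,0,0],
    [105,0.1,-0.001,0.001,0,0,0],
    [105,0.115,-0.001,0.001,0,0,0],
    [105,0.126,-0.001,0.001,0,0,0],
    [105,0.134,-0.001,0.001,0,0,0],
    [105,0.136,-0.001,0.001,0,0,0],
  ],
)

```text
time: 2.75
tool_pos: [442.3, -6.1, 93.5]
tcp_rot: [171.2, 89.9, 171.2]
ft_force: [-0.5, 0.7, 0.5]
finger_gap: 50.0
```

```bash
python3 - <<'E'
from h import *
from bench import snapshot
plan([443.5,-8.3,114],[0,1,0])
n="wrist"
d=snapshot(n);pickle.dump(d,open(n+"2.pkl","wb"));cv2.imwrite(f"pics/{n}2.png",cv2.resize(d["frame"],(800,600),interpolation=cv2.INTER_CUBIC))
E
```

```text
t 2.75 tcp [442.3  -6.1  93.5] R [[-0.002, -0.001, 1.0], [0.0, 1.0, 0.001], [-1.0, 0.0, -0.002]] gap 50.0 F [-0.5  0.7  0.5]
shift [-0.0015 -0.0022  0.0012]
turn [ 0.001  -0.0024 -0.0004]
```

View pics/wrist2.png

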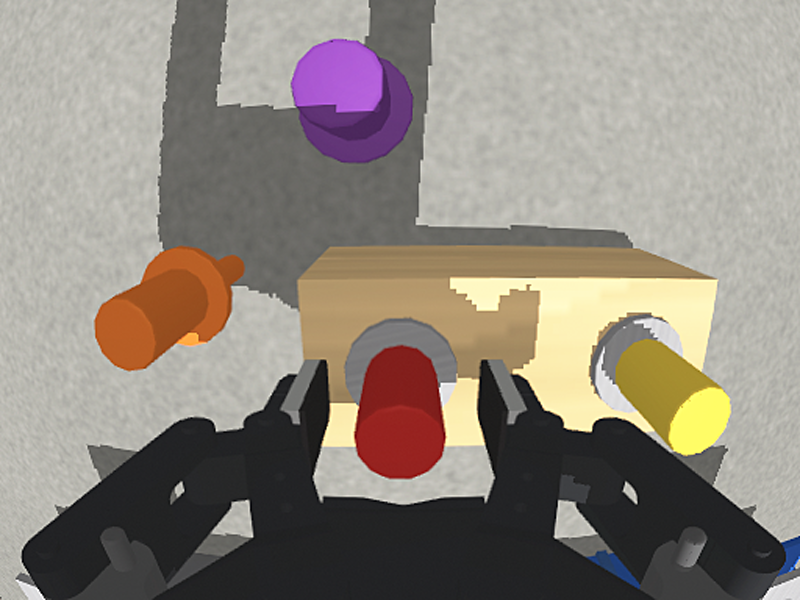

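The red grip is centred between the pads in the wrist view (about x=401). Closing.

Request:
drive_tool(
  deltas=[
    [140,-0.001,-0.001,0.001,0,0,0],
    [170,-0.001,-0.001,0.001,0,0,0],
    [200,-0.001,-0.001,0.001,0,0,0],
    [220,-0.001,-0.001,0.001,0,0,0],
    [220,-0.001,-0.001,0.001,0,0,0],
    [220,-0.001,-0.001,0.001,0,0,0],
    [220,-0.001,-0.001,0.001,0,0,0],
    [220,-0.001,-0.001,0.001,0,0,0],
    [220,-0.001,-0.001,0.001,0,0,0],
    [220,-0.001,-0.001,0.001,0,0,0],
  ],
  squeeze=40,
)

```text
time: 3.63
tool_pos: [445.5, -7.9, 97.5]
tcp_rot: [-7.2, 89.9, -7.2]
ft_force: [-0.4, 0.1, 6.8]
finger_gap: 24.8
```

Request:
drive_tool(
  deltas=[
    [220,-0.006,0,0,0,0,0],
    [220,-0.016,0,0,0,0,0],
    [220,-0.03,0,0,0,0,0],
    [220,-0.046,0,0,0,0,0],
    [220,-0.064,0,0,0,0,0],
    [220,-0.084,0,0,0,0,0],
    [220,-0.104,0,0,0,0,0],
    [220,-0.124,0,0,0,0,0],
    [220,-0.14,0,0,0,0,0],
    [220,-0.145,0,0,0,0,0],
  ],
)

```text
time: 4.47
tool_pos: [445.6, -7.9, 245.0]
tcp_rot: [-7.7, 89.7, -7.7]
ft_force: [1.1, 1.1, -0.9]
finger_gap: 24.9
```

```bash
python3 - <<'E'
from h import *
from bench import snapshot
plan([602.5,214,260],[0,1,0])
for n in("wrist","scene"):
  d=snapshot(n);pickle.dump(d,open(n+"3.pkl","wb"));cv2.imwrite(f"pics/{n}3.png",cv2.resize(d["frame"],(800,600),interpolation=cv2.INTER_CUBIC))
E
```

```text
t 4.47 tcp [445.6  -7.9 245. ] R [[0.005, -0.0, 1.0], [-0.001, 1.0, 0.0], [-1.0, -0.001, 0.005]] gap 24.9 F [ 1.1  1.1 -0.9]
shift [0.0046 0.2219 0.1569]
turn [0.0002 0.0046 0.0006]
```

View pics/wrist3.png

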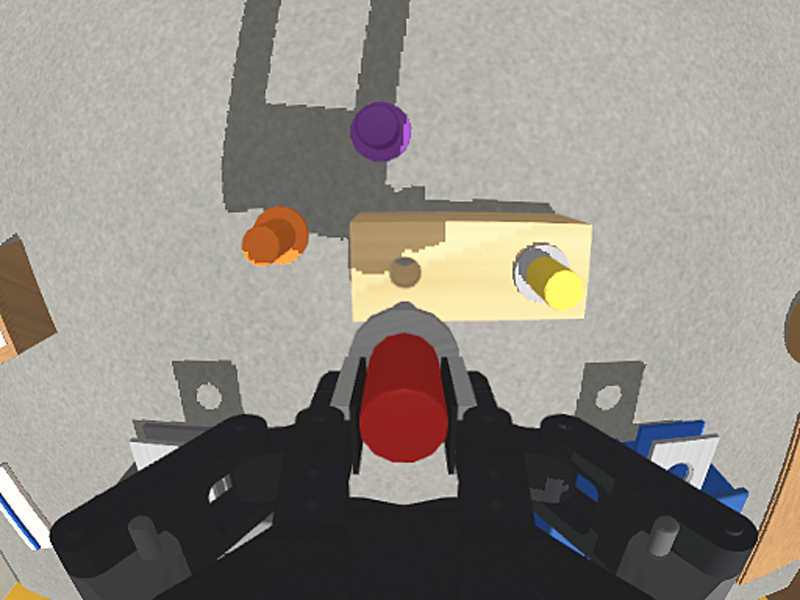

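View pics/scene3.png

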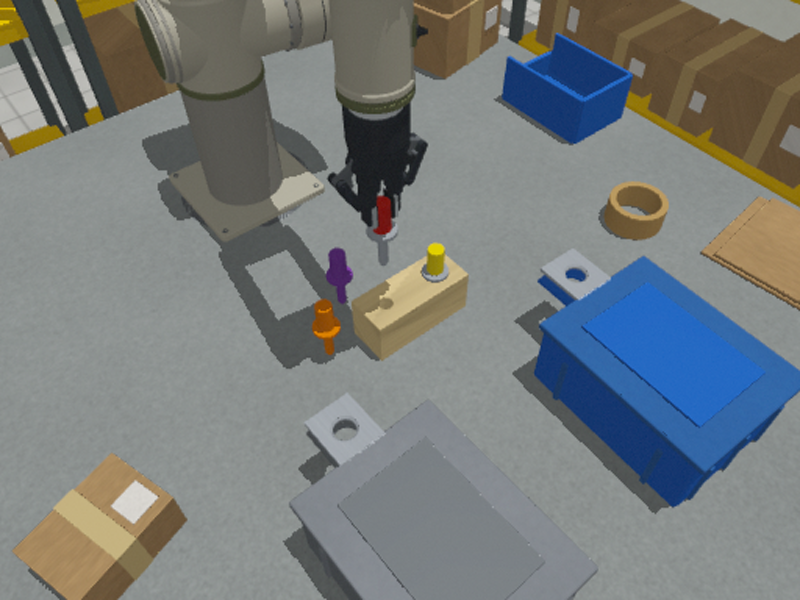

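Request:
drive_tool(
  deltas=[
    [220,0,0.012,0.009,0,0,0],
    [220,0,0.036,0.025,0,0.002,0],
    [220,0,0.064,0.045,0,0.004,0],
    [220,0,0.094,0.066,0,0.004,0],
    [220,0,0.124,0.088,0,0.004,0],
    [220,0,0.154,0.109,0,0.004,0],
    [220,0,0.182,0.129,0,0.004,0],
    [220,0,0.205,0.145,0,0.004,0],
    [220,0,0.218,0.154,0,0.004,0],
    [220,0,0.222,0.157,0,0.004,0],
  ],
)

```text
time: 5.4
tool_pos: [601.2, 216.5, 238.5]
tcp_rot: [-177.7, 89.6, -177.6]
ft_force: [-0.0, -0.0, -1.6]
finger_gap: 24.7
```

Request:
drive_tool(
  deltas=[
    [220,0.01,0,0,0,0,0],
    [220,0.02,0,0,0,0,0],
    [220,0.02,0,0,0,0,0],
    [220,0.02,0,0,0,0,0],
    [220,0.02,0,0,0,0,0],
    [220,0.02,0,0,0,0,0],
    [220,0.02,0,0,0,0,0],
    [220,0.02,0,0,0,0,0],
    [220,0.02,0,0,0,0,0],
    [220,0.02,0,0,0,0,0],
  ],
)

```text
time: 6.23
tool_pos: [601.4, 214.3, 221.5]
tcp_rot: [178.6, 89.8, 178.6]
ft_force: [-0.1, 0.7, -1.1]
finger_gap: 24.8
```

```bash
python3 - <<'E'
from h import *
from bench import snapshot
plan([602.5,214,240],[0,1,0])
for n in("wrist","scene","top"):
  d=snapshot(n);pickle.dump(d,open(n+"4.pkl","wb"));cv2.imwrite(f"pics/{n}4.png",cv2.resize(d["frame"],(800,600),interpolation=cv2.INTER_CUBIC))
a=pickle.load(open("scene4.pkl","rb"))["frame"];b=pickle.load(open("top4.pkl","rb"))["frame"]
def c(f,x,y): return cv2.resize(f[y:y+90,x:x+64],None,fx=6,fy=6,interpolation=cv2.INTER_NEAREST)
cv2.imwrite("pics/crops4.png",np.hstack([c(a,335,110),c(b,120,100)]))
E
```

```text
t 6.23 tcp [601.4 214.3 221.5] R [[-0.004, -0.0, 1.0], [0.0, 1.0, 0.0], [-1.0, 0.0, -0.004]] gap 24.8 F [-0.1  0.7 -1.1]
shift [ 0.0005 -0.0003  0.0011]
turn [ 0.0002 -0.0036 -0.0001]
```

View pics/wrist4.png

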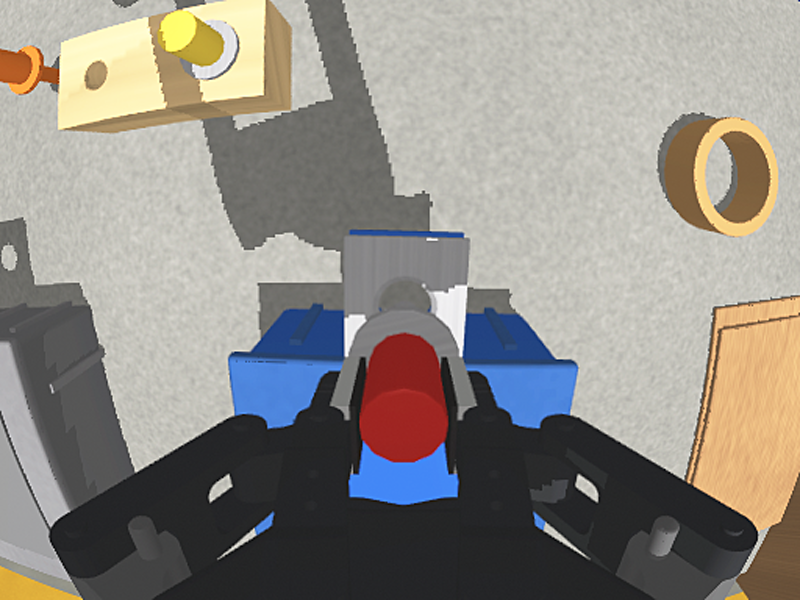

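View pics/crops4.png

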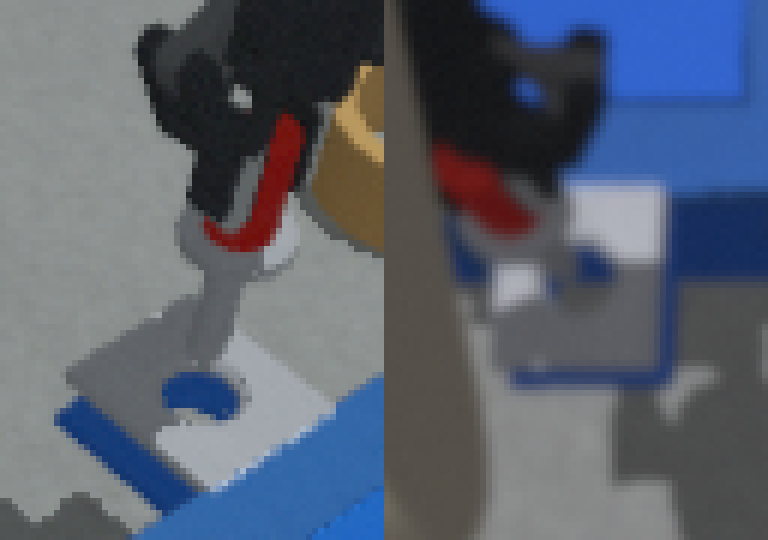

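```bash
python3 - <<'E'
from h import *
np.set_printoptions(precision=1,suppress=True)
for n,x0,y0 in(("scene",335,110),("top",120,100)):
    d=pickle.load(open(n+"4.pkl","rb"));K=np.array([[d["fx"],0,d["cx"]],[0,d["fy"],d["cy"]],[0,0,1]])
    P=np.array([[602,214,z] for z in(221.5+33,202+6,202,202-62,124)],float)
    q=cv2.projectPoints(P,d["rvec"],d["tvec"],K,None)[0][:,0]
    print(n,(q+.5-[x0,y0])*6)
E
```

```text
scene [[268.7 132.8]
 [241.4 232.9]
 [238.  245.2]
 [205.  366. ]
 [197.  395.3]]
top [[ 79.3 149. ]
 [124.2 199.2]
 [129.6 205.2]
 [180.8 262.6]
 [192.8 276.1]]
```

Projecting the expected upright pin predicts the shank end at scene crop (205,366), and I observe about (205,360), so the pin is upright. The hole sits about 1 px, or 1–2 mm, to +y. I nudge y by 1 mm and lower partway.

Request:
drive_tool(
  deltas=[
    [220,0.0,0.001,0.001,0,0,0],
    [220,0.005,0.001,0.001,0,0,0],
    [220,0.012,0.001,0.001,0,0,0],
    [220,0.019,0.001,0.001,0,0,0],
    [220,0.026,0.001,0.001,0,0,0],
    [220,0.033,0.001,0.001,0,0,0],
    [220,0.04,0.001,0.001,0,0,0],
    [220,0.045,0.001,0.001,0,0,0],
    [220,0.05,0.001,0.001,0,0,0],
    [220,0.05,0.001,0.001,0,0,0],
  ],
)

```text
time: 7.22
tool_pos: [601.5, 215.1, 169.7]
tcp_rot: [-175.0, 89.7, -175.0]
ft_force: [-0.5, -0.0, -0.8]
finger_gap: 24.9
```

```bash
python3 - <<'E'
from h import *
from bench import snapshot
plan([602.5,215,165],[0,1,0])
for n in("wrist","scene"):
  d=snapshot(n);pickle.dump(d,open(n+"5.pkl","wb"))
a=pickle.load(open("scene5.pkl","rb"))["frame"];b=pickle.load(open("wrist5.pkl","rb"))["frame"]
c=lambda f,x,y,w,h,k:cv2.resize(f[y:y+h,x:x+w],None,fx=k,fy=k,interpolation=cv2.INTER_NEAREST)
cv2.imwrite("pics/crops5.png",np.hstack([c(a,335,110,64,90,6),c(b,190,120,130,180,3)]))
E
```

```text
t 7.22 tcp [601.5 215.1 169.7] R [[-0.006, -0.0, 1.0], [-0.001, 1.0, 0.0], [-1.0, -0.001, -0.006]] gap 24.9 F [-0.5 -0.  -0.8]
shift [ 0.0237 -0.0001  0.0012]
turn [ 0.0002 -0.006   0.0005]
```

View pics/crops5.png

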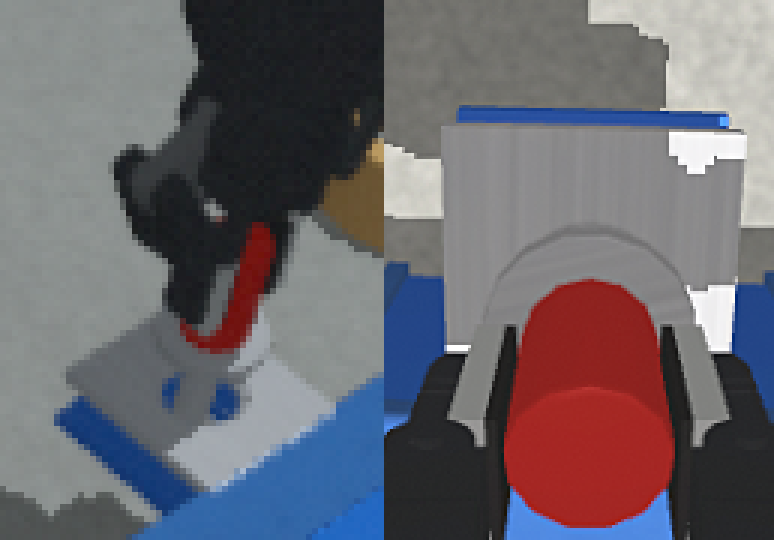

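The shank is in the hole, with blue visible on both sides at scene crop (170,393) and (225,400), and there is no contact force. I continue down gently.

Request:
drive_tool(
  deltas=[
    [220,0.004,0,0.001,0,-0.003,0],
    [220,0.008,0,0.001,0,-0.005,0],
    [220,0.012,0,0.001,0,-0.005,0],
    [220,0.015,0,0.001,0,-0.005,0],
    [220,0.017,0,0.001,0,-0.005,0],
    [220,0.019,0,0.001,0,-0.005,0],
    [220,0.02,0,0.001,0,-0.005,0],
    [220,0.021,0,0.001,0,-0.005,0],
    [220,0.022,0,0.001,0,-0.005,0],
    [220,0.022,0,0.001,0,-0.005,0],
  ],
)

```text
time: 8.15
tool_pos: [603.0, 215.3, 149.1]
tcp_rot: [-1.7, 90.0, -1.7]
ft_force: [-0.2, -0.4, -1.5]
finger_gap: 24.6
```

```bash
cat > look.py <<'E'
import sys
from h import *
from bench import snapshot
k=sys.argv[1]
plan([602.5,215,165],[0,1,0])
a=snapshot("scene");b=snapshot("wrist");pickle.dump(a,open(f"scene{k}.pkl","wb"))
c=lambda f,x,y,w,h,k:cv2.resize(f[y:y+h,x:x+w],None,fx=k,fy=k,interpolation=cv2.INTER_NEAREST)
cv2.imwrite(f"pics/crops{k}.png",np.hstack([c(a["frame"],335,110,64,90,6),c(b["frame"],190,120,130,180,3)]))
E
python3 look.py 6
```

```text
t 8.15 tcp [603.  215.3 149.1] R [[0.001, -0.0, 1.0], [-0.0, 1.0, 0.0], [-1.0, -0.0, 0.001]] gap 24.6 F [-0.2 -0.4 -1.5]
shift [ 0.0031 -0.0003 -0.0005]
turn [0.0002 0.0008 0.    ]
```

View pics/crops6.png

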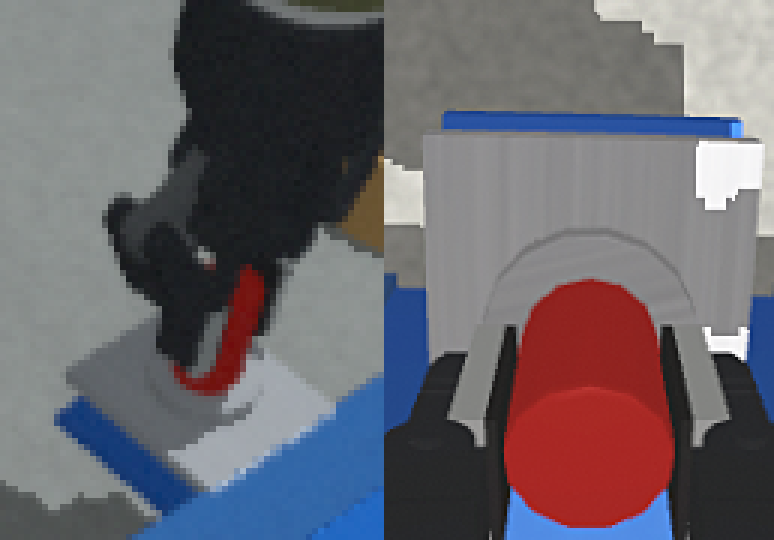

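Request:
drive_tool(
  deltas=[
    [220,0.001,0,0,0,0,0],
    [220,0.001,0,0,0,0,0],
    [220,0.002,0,0,0,0,0],
    [220,0.002,0,0,0,0,0],
    [220,0.003,0,0,0,0,0],
    [220,0.003,0,0,0,0,0],
    [220,0.003,0,0,0,0,0],
    [220,0.003,0,0,0,0,0],
    [220,0.003,0,0,0,0,0],
    [220,0.003,0,0,0,0,0],
  ],
)

```text
time: 9.08
tool_pos: [603.1, 215.3, 146.4]
tcp_rot: [0.2, 89.9, 0.2]
ft_force: [-0.0, -0.5, -1.9]
finger_gap: 24.9
```

Request:
drive_tool(
  deltas=[
    [220,0.001,0,0,0,0,0],
    [220,0.001,0,0,0,0,0],
    [220,0.002,0,0,0,0,0],
    [220,0.002,0,0,0,0,0],
    [220,0.002,0,0,0,0,0],
    [220,0.002,0,0,0,0,0],
    [220,0.002,0,0,0,0,0],
    [220,0.002,0,0,0,0,0],
    [220,0.002,0,0,0,0,0],
    [220,0.002,0,0,0,0,0],
  ],
)

```text
time: 9.92
tool_pos: [603.4, 215.5, 145.6]
tcp_rot: [7.8, 89.9, 7.8]
ft_force: [-2.7, 0.7, 6.6]
finger_gap: 25.0
```

```bash
python3 look.py 7
```

```text
t 9.92 tcp [603.4 215.5 145.6] R [[0.002, -0.0, 1.0], [0.0, 1.0, 0.0], [-1.0, 0.0, 0.002]] gap 25.0 F [-2.7  0.7  6.6]
shift [-0.0004 -0.0005 -0.0009]
turn [ 0.0003  0.0022 -0.0003]
```

View pics/crops7.png

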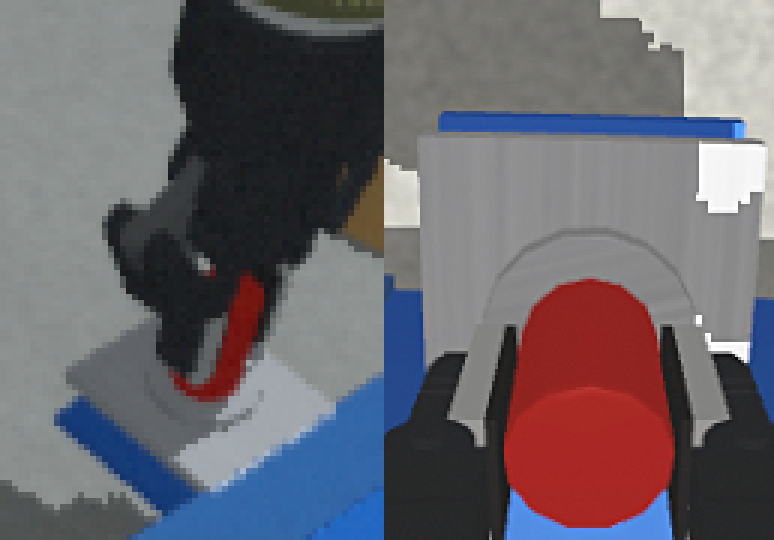

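There is contact (+6.6 N up). TCP z is 145.6, which is exactly 48 mm above the grasp height in the stand (76→124), so the collar is seated. Releasing.

Request:
drive_tool(
  deltas=[
    [200,0,0,0,0,0,0],
    [170,0,0,0,0,0,0],
    [160,0,0,0,0,0,0],
    [150,0,0,0,0,0,0],
    [140,0,0,0,0,0,0],
    [130,0,0,0,0,0,0],
    [120,0,0,0,0,0,0],
    [110,0,0,0,0,0,0],
    [105,0,0,0,0,0,0],
    [105,0,0,0,0,0,0],
  ],
)

```text
time: 10.85
tool_pos: [603.1, 215.3, 144.3]
tcp_rot: [-1.3, 89.9, -1.3]
ft_force: [-0.0, -0.4, -0.3]
finger_gap: 50.0
```

Request:
drive_tool(
  deltas=[
    [105,0,0,0,0,0,0],
    [105,-0.005,0,0,0,0,0],
    [105,-0.012,0,0,0,0,0],
    [105,-0.024,0,0,0,0,0],
    [105,-0.04,0,0,0,0,0],
    [105,-0.06,0,0,0,0,0],
    [105,-0.08,0,0,0,0,0],
    [105,-0.1,0,0,0,0,0],
    [105,-0.12,0,0,0,0,0],
    [105,-0.13,0,0,0,0,0],
  ],
)

```text
time: 11.68
tool_pos: [604.1, 215.7, 279.3]
tcp_rot: [12.7, 89.6, 12.7]
ft_force: [0.4, -0.7, 0.5]
finger_gap: 50.0
```

```bash
python3 look.py 8
```

```text
t 11.68 tcp [604.1 215.7 279.3] R [[0.006, -0.0, 1.0], [0.001, 1.0, 0.0], [-1.0, 0.001, 0.006]] gap 50.0 F [ 0.4 -0.7  0.5]
shift [ 0.1333 -0.0008 -0.0025]
turn [ 0.0002  0.0064 -0.0014]
```

View pics/crops8.png

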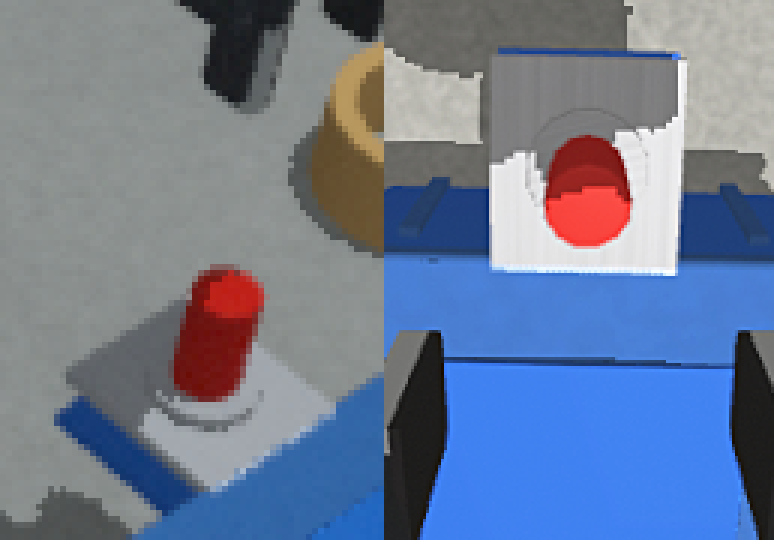

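The pin stands upright with its collar flat on the flange and the fingers are well clear. One numeric check, then I hand in.

```bash
python3 - <<'E'
from h import *
from bench import snapshot,sense
a=pickle.load(open("scene8.pkl","rb"))
print("top@176",atz(a,335+227/6-.5,110+292/6-.5,176),"collar@130",atz(a,335+210/6-.5,110+388/6-.5,130),"eye(scene) 603.4,216.8")
y0=pickle.load(open("scene0.pkl","rb"))["frame"][150:185,262:300].astype(int);y1=a["frame"][150:185,262:300].astype(int)
print("yellow diff",[np.argwhere((f[...,2]>150)&(f[...,1]>130)&(f[...,0]<60)).mean(0) for f in(y0,y1)])
s=sense();print(s["ft_force"],s["qd"].round(2))
from bench import hand_in
print(hand_in())
E
```

```text
top@176 [600.90958034 216.89287478 176.        ] collar@130 [605.53443747 215.53081745 130.        ] eye(scene) 603.4,216.8
yellow diff [array([ 9.48529412, 16.67647059]), array([10.10526316, 16.82894737])]
[ 0.24304599  0.13112529 -0.13549243] [-0.1   1.79  3.46  0.04 -1.74 -0.05]
the job is handed in; nothing more can be done
None
```

I lifted the red-grip pin out of the stand, lowered it through the blue tote's flange hole until the collar seated, released it, and raised the gripper about 130 mm clear. The job was handed in at about 11.8 s; no verdict is reported, so the checks below are all I have.

- **Seating:** contact showed as about 6.6 N upward, with the tool 48 mm above its grasp height in the stand. That matches the 76 to 124 mm step from stand top to flange top.
- **Position:** after release the pin measured about 2–3 mm from the hole centre in the scene camera, against a 13 mm limit. It looks upright, with its collar flat on the flange.
- **Tilt reading:** the points I read at the top of the grip and at the collar differ by 4.8 mm over 46 mm of height. Taken literally that is about 6° of tilt. I put it down to pixel reading, since the standing pin in the stand gave a similar offset at the start (about 7.5 mm).
- **Yellow pin:** its image moved less than 1 pixel from the start, so it was not disturbed. I did not touch the orange or purple look-alikes.
- **Disagreement:** the scene and top cameras placed the hole about 4 mm apart in y. I aimed between them, well inside the roughly 7.5 mm of clearance around the shank.
- **At hand-in:** the arm was still settling slightly (joint speeds up to 3.5°/s), in free air and touching nothing.

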